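Snap a dust cap home with a seating driver

ROBOT

A 6-joint arm with a two-finger parallel gripper is mounted at the origin on a cart in front of the work surface, level with it; the furniture and walls round the work are solid. World frame = base frame: x ahead of the robot, y to its left, z up, the work surface at z = 0. Lengths are in m, angles in degrees, forces in N, time in s.
With the tool pointing down it reaches from about 0.25 to 0.725 m from the base axis. Payload 9.7 kg.
Tool frame: the origin (TCP) lies midway between the tips of the shut fingers; the grasp point (between the pads) lies bot.hold_point_z behind it (bot.hold_point_z is the distance from the TCP to the grasp point, in m); z points along the fingers, y is the line along which they close (so a half turn about z gives the same grasp; the last joint's range is limited). The gripper opens to 85 mm and grips with 20 to 120 N. Pads are 22 mm wide; open, the fingers measure 114 mm over their backs; the gripper's body (76 mm by 85 mm) begins 54 mm behind the grasp point. The pads swing forward as they close: fully open they stand 13 mm farther back than shut.
Start: joints at [-75.115, 4.979, 10.078, 95.1, 0, 90], TCP at [0.141, -0.532, 0.231] pointing down, gripper open.
Joint ranges: [-179.16, 179.16], [-48.56, 103.87], [-65.8, 70.77], [-126.05, 130.52], [-82.76, 87.17], [-180, 180]. Speed limits (degrees/s): [127.2, 127.2, 147.25, 180, 180, 180].

INTERFACE

Orientations are given as [roll, pitch, yaw] about the fixed x, y, z axes, in that order (R = Rz(yaw) Ry(pitch) Rx(roll)).
In Python, from workcell import bot, camera, camera_model, ticket gives the robot as it stands.
- The arm moves only by the tool send_rows, never from a script. Its argument "targets" is text: rows parted by semicolons, each of 5 numbers parted by spaces: the shift along the tool's x, y, z in mm, then the turn about the tool's z in degrees, then the closure in counts, from 0 (fully open) to 255 (shut). A call has 1 to 20 rows; each row is the pose to reach, as a shift and turn from the pose commanded when the call began, along the tool's axes at that moment; what a row does not reach only later rows make up. A row lasts 1/8 s, in which the tool goes at most 62.5 mm and 10.7 degrees, less where a joint would pass 70% of its speed; a pose out of reach is approached as far as the arm can. A call with a gripper value outside its range is refused whole. The fingers move at their own pace and stop on an object; "newtons" is the grip in N (left out, the last holds). Time passes only in rows, so rows that repeat a pose let the fingers close. It gives the time, the measured TCP pose, the force, the opening and the grip force at its end, in the units of the state.
- bot.get_obs(): the state, without advancing time (a new reading comes with each control period).
- camera(name): name is "scene" or "top"; returns the picture (480x640x3 uint8, blue, green, red); there is no depth.
- camera_model(name): a dict with "K" (3x3 intrinsics, pixels), "dist_coeffs" ([k1, k2, p1, p2, k3] as OpenCV has them; the pictures are not rectified), "pose" (4x4, takes a point from camera to world coordinates). Camera axes: x right, y down, z forward; pixel columns grow to the right and rows downward; lengths in m; the calibration is good to about 2 mm. A picture is of the moment at which its call begins. camera_model takes no time and is no camera call.
- ticket.job_done(): hands the job in; it is judged then, once.
The state is a dict: "time": time; "q": joint angles; "qd": joint speeds; "joint_efforts": joint torques, N m; "ee_pos": TCP position; "tcp_rot": TCP orientation; "wrist_force": force on the tool from outside, world axes, zero at the start; "torque": the same for the moment, N m; "opening": finger opening in m; "grasp_force": force on a finger pad.
Only numpy, scipy, OpenCV 4.12 (cv2) and the standard library are available. Lean on these libraries where they do the work, as an engineer would, in place of code of your own. Each camera call takes 0.05 s, during which the arm holds its last target. There are 200 camera calls.

TASK

Take the seating driver out of its wooden holder and press with its flat foot, centred and square, on the orange dust cap of the sprung green bearing housing until the cap snaps home with its flange flush on the rim; lean on the cap with no more than 20 N and touch neither cap nor fixture with the gripper. Then stand the driver upright in its holder again, and leave the small parts round about where they are.

Things in the scene. Friction and masses are not known exactly. Their poses are not given: they have to be found in the camera images.
- driver_center (a point): Upright seating driver, 86 mm tall, 0.25 kg, standing foot down in the holder. Aluminium foot 36 mm diameter, 34 mm tall, flat underside; hand guard 58 mm diameter, 34 to 40 mm above the underside; black ribbed grip 28 mm diameter, 40 to 86 mm. This point: on the axis, 43 mm above the underside; z up along the axis.
- driver: The same seating driver; origin at the centre of the underside of its foot, z up along its axis.
- holder: Fixed wooden holder block 84 x 84 x 24 mm, origin at the centre of its underside on the bench. In its top is a round blind hole, 42 mm diameter, 14 mm deep (its floor is 10 mm above the bench), in which the driver's foot stands with 3 mm play all round.
- cap_top (a point): Orange plastic dust cap, loose, 40 g: flange 53 mm diameter, 6 mm thick, on a tapered plug 38 mm diameter. Point at the centre of the flange's flat top, z up. At first it rests in the mouth of the bore on sprung balls, the flange about 8 mm proud of the rim. Fully home, the flange lies on the rim (this point 6 mm above it) and stays there.
- cap: The same dust cap; origin at the centre of the plug's underside, 22.5 mm below its top. It snaps past the balls at a push of very roughly 9 to 16 N, different each time: the push then drops suddenly by several N while the housing springs up, and rises again once the flange is on the rim.
- rim (a point): Centre of the rim of the green bearing housing, z up: outside 64 mm, bore 40 mm diameter, 75 mm above the bench unloaded. The housing rides on four sprung guide posts and sinks straight down under load, up to about 14 mm (1.4 N per mm after a small unknown preload, damped: more when pressed fast), so its place before pressing does not tell how far the driver must go.
- fixture: Fixed base plate of the fixture, 126 x 126 x 12 mm, steel, origin at the centre of its underside on the bench; the guide posts at its corners (45 mm from the centre in its x and y) reach 62 mm above the bench.
- bush: Loose bronze bush, 28 mm diameter, 26 mm tall, a bystander; origin at the centre of its underside.
- roller: Loose black roller, 33 mm diameter, 38 mm tall, standing, a bystander; origin at the centre of its underside.
- roller_b: Loose bright steel roller, 33 mm diameter, 38 mm tall, standing, a bystander; origin at the centre of its underside.
There are look-alikes about, which are no part of the job. What is shaped like the driver but turquoise is not meant.

How it is judged:
By the outcome, as a careful person would: the job done as asked, in the order asked, and still so for the second after the job is handed in, with the robot touching nothing.
It also fails if it takes over 64 s, if anything falls off the work surface, if the arm or the gripper's body presses on something with over 40 N, if the wrist force passes 120 N, or if a joint passes its speed limit or range.

## Working session

There is one attempt and no reset: what is moved stays moved. The work goes in short steps, Python scripts to look and compute and a tool call to move; the robot and the scene stay as the last step left them, time stands still between calls to the robot, and variables do not carry over. Pictures are saved under pics/ and viewed, at most 10 in all, crops included, and the job is handed in when it is done.

Besides the shell and the picture viewer there is one more tool, called after "Emit:" in YAML: its name, and indented under it one key for each argument. send_rows: Moves the arm, as the interface text tells. Its arguments: {"type":"object","properties":{"targets":{"type":"string"},"newtons":{"type":"number"}},"required":["targets"]}

```bash
mkdir -p pics; ls
python3 - <<'E'
from workcell import bot,camera,camera_model
import cv2
for n in("scene","top"):
    cv2.imwrite(f"pics/{n}0.png",camera(n)); m=camera_model(n); print(n,m)
print(bot.get_obs(),bot.hold_point_z)
E
```

```text
pics
scene {'K': array([[550.38270276,   0.        , 324.70534764],
       [  0.        , 550.38270276, 233.71415058],
       [  0.        ,   0.        ,   1.        ]]), 'dist_coeffs': array([0.02334949, 0.        , 0.        , 0.        , 0.        ]), 'pose': array([[-0.66006465, -0.57621643,  0.48196398,  0.07280357],
       [-0.75113283,  0.51537666, -0.4125365 ,  0.67698714],
       [-0.01068268, -0.63431974, -0.77299699,  0.95041632],
       [ 0.        ,  0.        ,  0.        ,  1.        ]])}
top {'K': array([[440.07687104,   0.        , 318.33530836],
       [  0.        , 440.07687104, 237.88750039],
       [  0.        ,   0.        ,   1.        ]]), 'dist_coeffs': array([0.00258048, 0.        , 0.        , 0.        , 0.        ]), 'pose': array([[-0.02616706, -0.99597374,  0.0857414 ,  0.54295567],
       [-0.99956475,  0.02489933, -0.01582195,  0.19913519],
       [ 0.01362335, -0.0861181 , -0.99619179,  0.9511814 ],
       [ 0.        ,  0.        ,  0.        ,  1.        ]])}
{'time': 0.1, 'q': array([-7.51162597e+01,  5.01022575e+00,  1.00383844e+01,  9.51005422e+01,
       -1.07520051e-03,  9.00014598e+01]), 'qd': array([-0.05793344,  0.07025557,  0.07431314, -0.00532979,  0.0779765 ,
        0.07207731]), 'joint_efforts': array([ 3.63114141e-04, -5.21558654e+01,  4.65655804e+01,  1.59069349e-02,
        1.44454663e-05,  1.55049776e-05]), 'ee_pos': array([ 0.14121206, -0.53134151,  0.23062667]), 'tcp_rot': array([-1.79927616e+02,  1.07704388e-03,  1.48822818e+01]), 'wrist_force': array([-0.9395509 , -0.75592735, -0.13066   ]), 'torque': array([ 0.02087472, -0.04151999, -0.026895  ]), 'grasp_force': 0.0, 'opening': 0.08566673568909902} 0.0187
```

View pics/scene0.png

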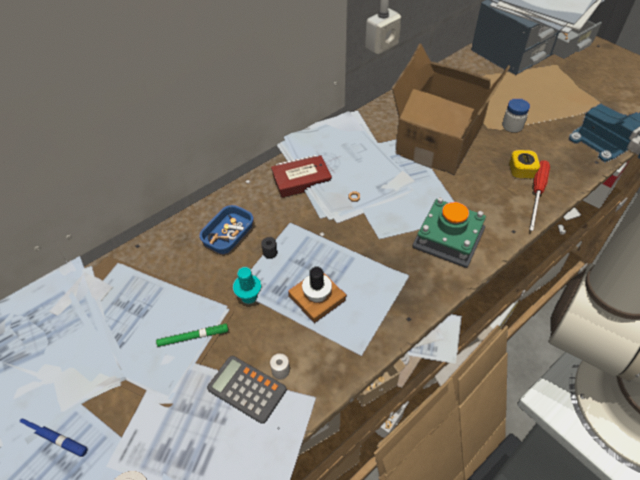

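View pics/top0.png

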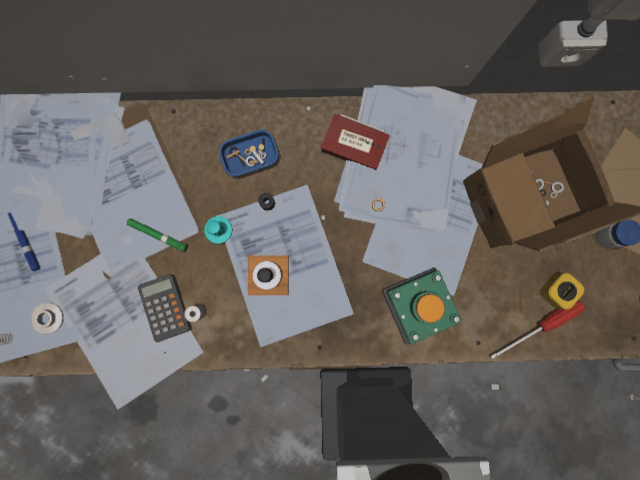

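Both pictures show one driver with a white guard and black grip in a wooden holder (scene 317,283; top 266,274). The turquoise one (scene 247,286; top 218,230) is the look-alike, because of its colour and because it stands in no holder. The orange cap on the green housing is at scene 455,213 and top 430,307. I'll confirm both in one enlarged montage.

Run:
```python
import cv2,numpy as np
s=cv2.imread("pics/scene0.png");t=cv2.imread("pics/top0.png")
def c(im,u,v): 
    o=cv2.resize(im[v:v+60,u:u+80],None,fx=5,fy=5,interpolation=cv2.INTER_CUBIC)
    for k in range(0,80,10): cv2.line(o,(k*5,0),(k*5,6),(0,0,255),1)
    for k in range(0,60,10): cv2.line(o,(0,k*5),(6,k*5),(0,0,255),1)
    return o
cv2.imwrite("pics/m.png",np.vstack([np.hstack([c(s,277,262),c(t,226,244)]),np.hstack([c(s,410,195),c(t,385,275)])]))
```

```text
(no output)
```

View pics/m.png

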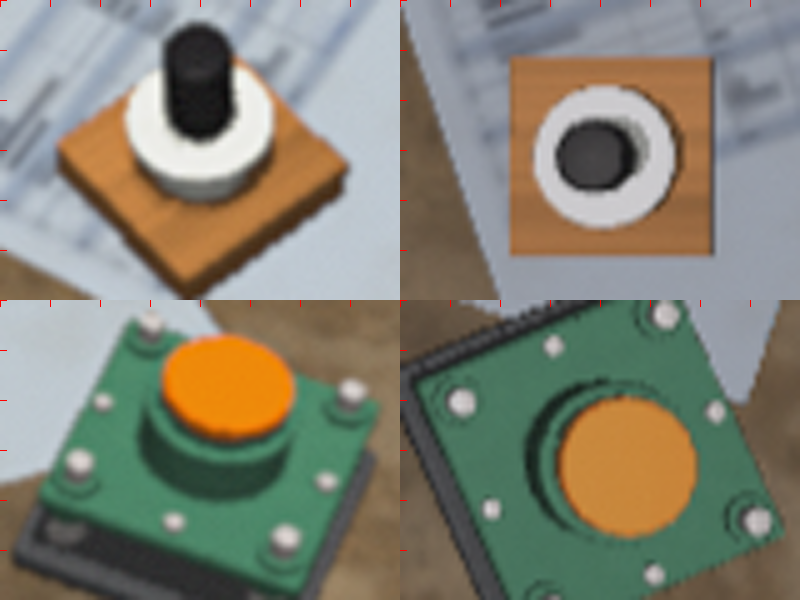

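The crops confirm it: a black grip on a white guard standing in the wooden holder, with guard centre at scene (317,285.6) and top (267,275.4), and grip top at scene (316.6,271.6) and top (264.8,275). The cap top is at scene (455.8,212) and top (430.4,308.2).

```bash
cat > h.py <<'E'
import cv2,numpy as np
from workcell import bot,camera,camera_model
from scipy.spatial.transform import Rotation as R
def ray(n,p):
    m=camera_model(n);q=cv2.undistortPoints(np.array([[p]],float),m["K"],m["dist_coeffs"])[0,0]
    return m["pose"][:3,3],m["pose"][:3,:3]@np.r_[q,1]
def tri(ps,pt):
    (a,u),(b,v)=ray("scene",ps),ray("top",pt)
    s=np.linalg.lstsq(np.c_[u,-v],b-a,rcond=None)[0]
    p,q=a+s[0]*u,b+s[1]*v
    return (p+q)/2*1e3,np.linalg.norm(p-q)*1e3
def at(n,p,z):
    a,u=ray(n,p);return (a+u*(z-a[2])/u[2])*1e3
def shift(target_mm):
    o=bot.get_obs();T=R.from_euler("xyz",o["tcp_rot"],degrees=True)
    return T.inv().apply(np.array(target_mm)-o["ee_pos"]*1e3)
E
python3 - <<'E'
from h import *
np.set_printoptions(precision=1,suppress=True)
print("grip",*tri((316.6,271.6),(264.8,275)), at("top",(264.8,275),.096),at("scene",(316.6,271.6),.096))
print("guard",*tri((317,285.2),(267,275.4)),at("top",(267,275.4),.050),at("scene",(317,285.2),.05))
print("cap",*tri((455.8,212),(430.4,308.2)),at("top",(430.4,308.2),.089),at("scene",(455.8,212),.089))
cs=[at("top",(226+(x-400)/5,244+y/5),.024) for x,y in((510,57),(713,57),(713,254),(511,254))]
print("holder",*cs,np.mean(cs,0))
for n,p in(("roller",(267,202)),("b",(193,313)),("turq",(218,230))):print(n,at("top",p,.04))
for p in((461,402),(666,315),(757,520)): print("post",at("top",(385+(p[0]-400)/5,275+(p[1]-300)/5),.062))
E
```

```text
grip [547.6 291.8  92. ] 1.204807221528115 [547.2 290.9  96. ] [545.8 294.   96. ]
guard [547.  292.3  46.9] 1.5986929603518556 [546.5 291.4  50. ] [546.  294.1  50. ]
cap [474.3 -30.2  83. ] 1.0374199658497532 [474.4 -29.   89. ] [471.8 -24.9  89. ]
holder [589.5 333.3  24. ] [587.3 248.   24. ] [505.  249.7  24. ] [507.2 333.9  24. ] [547.3 291.2  24. ]
roller [699.3 289.9  40. ]
b [474.  444.3  40. ]
turq [643.  392.4  40. ]
post [499.5  29.6  62. ]
post [532.2 -54.9  62. ]
post [449.5 -87.4  62. ]
```

Run:
```python
from h import *
print(shift([547,292,150]))
```

```text
[ 603.63956425 -691.40045902   81.48885105]
```

Emit:
send_rows:
  targets: "50 -58 0 -6 0;100 -115 0 -12 0;151 -173 0 -18 0;201 -230 0 -24 0;251 -288 0 -30 0;302 -346 0 -36 0;352 -403 0 -42 0;402 -460 0 -48 0;453 -518 20 -54 0;503 -576 40 -60 0;553 -634 60 -66 0;604 -691 80 -75 0;604 -691 80 -75 0;604 -691 80 -75 0;604 -691 80 -75 0;604 -691 80 -75 0;604 -691 80 -75 0;604 -691 80 -75 0"

```text
time: 2.35
ee_pos: [0.5475, 0.2906, 0.1521]
tcp_rot: [180.0, -0.0, 89.8]
wrist_force: [-0.3, 0.5, 0.5]
opening: 0.0851
grasp_force: 0.0
```

Run:
```python
from h import *
o=bot.get_obs();print(o["time"],o["ee_pos"],o["tcp_rot"],o["q"],o["wrist_force"])
s=camera("scene");t=camera("top")
cv2.imwrite("pics/a.png",np.hstack([cv2.resize(s[200:350,217:417],(400,300)),cv2.resize(t[200:350,166:366],(400,300))]))
print(shift([547,292,56]))
```

```text
2.35 [0.54745742 0.29055205 0.1521483 ] [ 1.79950262e+02 -2.14520700e-02  8.98305956e+01] [ 2.79583145e+01  1.36996916e+01  1.11846901e+01  8.74310215e+01
 -4.52973725e-03  1.18127726e+02] [-0.34961627  0.50891086  0.49619356]
[ 1.34066851 -0.63675115 96.28658953]
```

View pics/a.png

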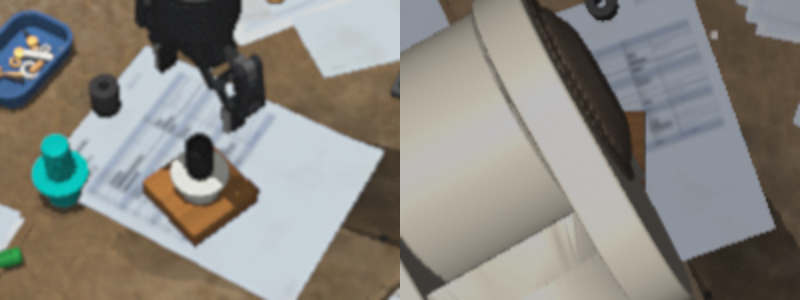

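The scene crop shows the open gripper straddling the driver from above (grip at crop 200,150) with nothing in the way. In the top view the arm hides the driver.

Emit:
send_rows:
  targets: "1 0 25 0 0;1 0 50 0 0;1 0 70 0 0;1 0 85 0 0;1 0 93 0 0;1 0 96 0 0;1 0 96 0 0;1 0 96 0 100;1 0 96 0 180;1 0 96 0 255;1 0 96 0 255;1 0 96 0 255;1 0 96 0 255;1 0 96 0 255;1 0 96 0 255"
  newtons: 60

```text
time: 4.32
ee_pos: [0.5477, 0.2925, 0.0556]
tcp_rot: [180.0, -0.0, 89.9]
wrist_force: [-0.6, 0.7, 4.9]
opening: 0.0268
grasp_force: 59.3
```

Emit:
send_rows:
  targets: "0 0 -5 0 255;0 0 -15 0 255;0 0 -35 0 255;0 0 -60 0 255;0 0 -85 0 255;0 0 -105 0 255;0 0 -115 0 255;-20 -5 -115 0 255;-60 -14 -115 0 255;-110 -25 -115 0 255;-160 -37 -115 0 255;-210 -48 -115 0 255;-255 -59 -115 0 255;-290 -67 -115 0 255;-312 -72 -115 0 255;-321 -74 -115 0 255;-321 -74 -115 0 255;-321 -74 -115 0 255;-321 -74 -115 0 255"

```text
time: 6.7
ee_pos: [0.473, -0.0277, 0.1702]
tcp_rot: [-180.0, -0.0, 89.9]
wrist_force: [0.2, 0.1, -2.4]
opening: 0.0268
grasp_force: 59.5
```

Run:
```python
from h import *
o=bot.get_obs();print(o["time"],o["ee_pos"],o["tcp_rot"],o["wrist_force"],o["torque"],o["opening"])
s=camera("scene");t=camera("top")
cv2.imwrite("pics/s1.png",s);cv2.imwrite("pics/t1.png",t)
cv2.imwrite("pics/b.png",np.hstack([cv2.resize(s[135:265,405:505],(400,520),interpolation=2),cv2.resize(t[245:375,370:470],(400,520),interpolation=2)]))
```

```text
6.7 [ 0.47299752 -0.02771662  0.17017677] [-1.79986561e+02 -6.71703571e-03  8.99468140e+01] [ 0.17319494  0.06492457 -2.418723  ] [ 0.00478469 -0.01073438  0.01819442] 0.026763207933005868
```

View pics/b.png

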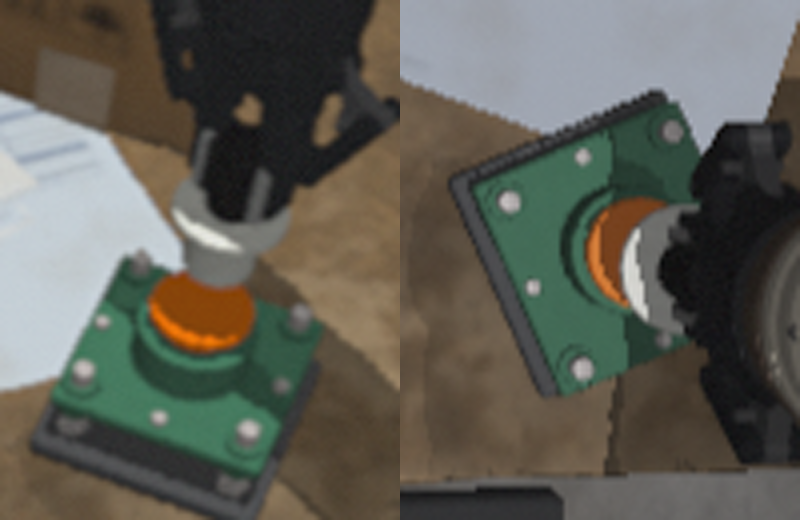

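The driver hangs upright above the cap. In the scene crop the guard spans columns 172–292. In the top crop its left edge is at column 622 and it spans rows about 203–333. I'll compare these with projections of the model at the TCP, and fit the cap's outline.

```bash
cat >> h.py <<'E'
def proj(n,P):
    m=camera_model(n);T=np.linalg.inv(m["pose"])
    return cv2.projectPoints(np.array(P,float)/1e3,cv2.Rodrigues(T[:3,:3])[0],T[:3,3],m["K"],m["dist_coeffs"])[0][:,0]
def cyl(c,r,h):
    a=np.linspace(0,2*np.pi,90)
    return np.vstack([np.c_[c[0]+r*np.cos(a),c[1]+r*np.sin(a),0*a+c[2]-k] for k in(0,h)])
A=np.linspace(0,2*np.pi,24,endpoint=False);D=np.c_[np.cos(A),np.sin(A)]
def omask(f,u,v):
    im=cv2.imread(f)[v-40:v+40,u-40:u+40];h=cv2.cvtColor(im,cv2.COLOR_BGR2HSV)
    m=cv2.inRange(h,(5,150,90),(20,255,255));ys,xs=np.nonzero(m)
    return ((np.c_[xs+u-40,ys+v-40])@D.T).max(0)+.5*np.abs(D).max(1)
def fitcap(fs,ft,z=None):
    from scipy.optimize import least_squares
    ss,st=omask(fs,455,212),omask(ft,430,308)
    def f(p,ns=("scene","top")):
        P=cyl(p,26.5,6);return np.r_[(proj("scene",P)@D.T).max(0)-ss if "scene" in ns else [],(proj("top",P)@D.T).max(0)-st if "top" in ns else []]
    r=least_squares(f,[473,-29,87],loss="soft_l1");out=[(r.x,r.fun.std())]
    for n in("scene","top"):
        r=least_squares(lambda q:f([*q,89],(n,)),[473,-29],loss="soft_l1");out.append((n,r.x,np.abs(r.fun).mean()))
    return out
E
python3 - <<'E'
from h import *
np.set_printoptions(precision=1,suppress=True)
print(*fitcap("pics/scene0.png","pics/top0.png"),sep="\n")
c=[473,-27.7,164.6]
for n,(u,v) in(("scene",(405,135)),("top",(370,245))):
    im=cv2.imread(f"pics/{n[0]}1.png")
    o=cv2.resize(im[v:v+130,u:u+100],(400,520),interpolation=2)
    for cc,r,h,col in((c,29,6,(0,0,255)),([473,-27.7,158.6],18,34,(255,0,255)),):
        P=proj(n,cyl(cc,r,h));P=(P-[u,v]+.5)*4
        for s in(P[:90],P[90:]):cv2.polylines(o,[np.int32(s)],True,col,1)
        print(n,P.min(0),P.max(0))
    globals()[n]=o
cv2.imwrite("pics/c.png",np.hstack([scene,top]))
E
```

```text
(array([475.2, -29.1,  86.5]), np.float64(0.3025725864785764))
('scene', array([474.2, -26.6]), np.float64(0.2911058717437663))
('top', array([475.2, -28.7]), np.float64(0.21376950304084255))
scene [172.3 162.8] [293.6 255.4]
scene [183.3 186.9] [268.4 285.6]
top [217.8 204.1] [351.5 336.8]
top [222.9 224.6] [322.6 310.2]
```

View pics/c.png

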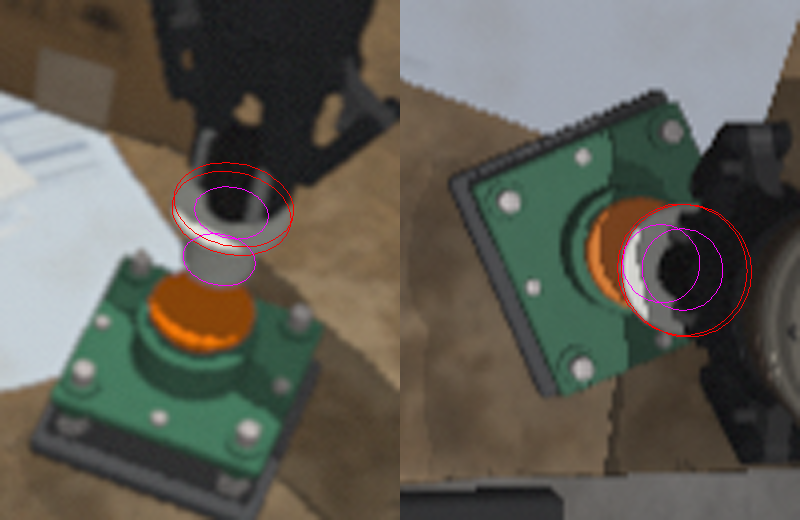

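The model outlines land within 1 px of the driver in both views. Relative to the cap, it needs about +1.5 mm in y and +0.5 mm in x. Now lowering to just above the cap.

Emit:
send_rows:
  targets: "1.5 0.5 4 0 255;1.5 0.5 14 0 255;1.5 0.5 22 0 255;1.5 0.5 27 0 255;1.5 0.5 30 0 255;1.5 0.5 30 0 255;1.5 0.5 30 0 255"
  newtons: 90

```text
time: 7.68
ee_pos: [0.4735, -0.0269, 0.1405]
tcp_rot: [180.0, -0.0, 89.9]
wrist_force: [0.8, 0.0, -2.4]
opening: 0.0262
grasp_force: 88.5
```

Emit:
send_rows:
  targets: "0 0 0.5 0 255;0 0 1 0 255;0 0 1.5 0 255;0 0 2 0 255;0 0 2.5 0 255;0 0 3 0 255;0 0 3 0 255"

```text
time: 8.55
ee_pos: [0.4733, -0.0269, 0.1372]
tcp_rot: [-180.0, 0.0, 89.9]
wrist_force: [-0.3, -0.8, -2.9]
opening: 0.0262
grasp_force: 88.5
```

Run:
```python
from h import *
o=bot.get_obs();print(o["time"],o["ee_pos"],o["tcp_rot"],o["wrist_force"],o["torque"],o["opening"])
s=camera("scene");t=camera("top");cv2.imwrite("pics/s2.png",s);cv2.imwrite("pics/t2.png",t)
cv2.imwrite("pics/d.png",np.hstack([cv2.resize(s[160:260,410:490],(400,500),interpolation=2),cv2.resize(t[260:360,390:470],(400,500),interpolation=2)]))
```

```text
8.55 [ 0.47333748 -0.02693058  0.13721541] [-1.79992429e+02  1.30800961e-03  8.98865906e+01] [-0.29994973 -0.84449445 -2.87612385] [0.01720046 0.01341683 0.00935141] 0.026210281628269154
```

View pics/d.png

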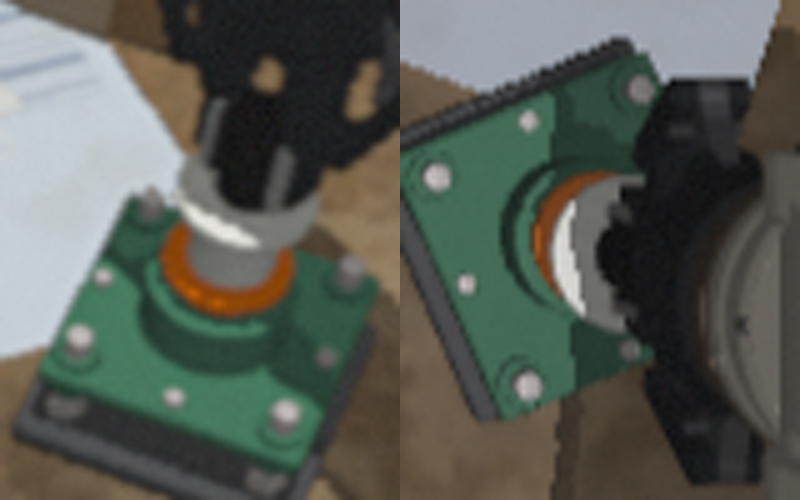

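The scene crop shows the foot (189–279, mid 234) about 1 px right of the cap ring's middle (162–295, mid 228.5). I'll check by comparing edges against a driver model centred on the cap.

Run:
```python
from h import *
np.set_printoptions(precision=1,suppress=True)
zf=137.2-45.6
for n,(u,v),xy in(("scene",(410,160),(474.2,-26.6)),("top",(390,260),(475.2,-28.7))):
    o=cv2.resize(cv2.imread(f"pics/{n[0]}2.png")[v:v+100,u:u+80],(400,500),interpolation=2)
    for z,r,h,col in((zf+40,29,6,(0,0,255)),(zf+34,18,34,(255,0,255)),(89,26.5,6,(255,255,0))):
        P=(proj(n,cyl([*xy,z],r,h))-[u,v]+.5)*5
        for s in(P[:90],P[90:]):cv2.polylines(o,[np.int32(s)],True,col,1)
        print(n,r,P.min(0),P.max(0))
    globals()[n]=o
    J=(proj(n,[[474,-28,120],[484,-28,120],[474,-18,120]])*5);print("d/dx,d/dy per mm",(J[1]-J[0])/10,(J[2]-J[0])/10)
cv2.imwrite("pics/e.png",np.hstack([scene,top]))
```

```text
scene 29 [173.2 135.7] [321.1 250.4]
scene 18 [187.1 165.2] [290.5 285.6]
scene 26.5 [163.2 210.5] [294.5 314.9]
d/dx,d/dy per mm [-1.9 -1.3] [-1.6  1.2]
top 29 [152.3 170.2] [312.5 329.2]
top 18 [159.2 195.2] [278.  297.5]
top 26.5 [132.1 172.3] [271.5 310.4]
d/dx,d/dy per mm [-0.1 -2.7] [-2.7  0.1]
```

View pics/e.png

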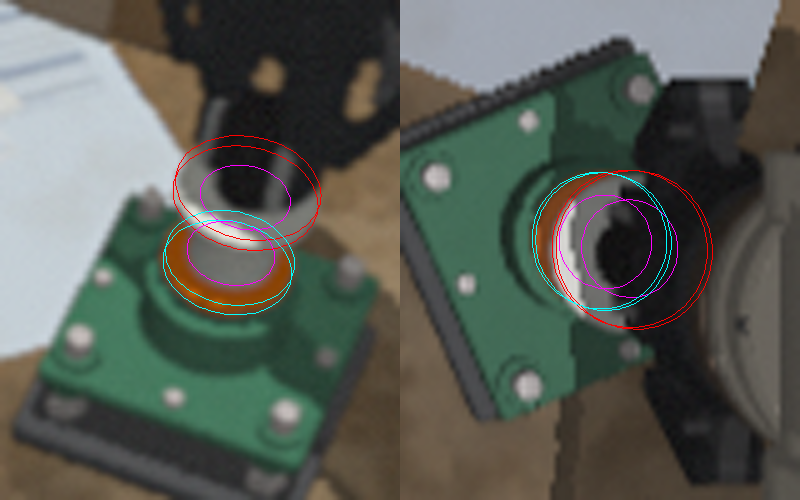

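The centred model differs from the real driver by only about 1 mm, mostly in x, so I'll shift x by +0.9 mm and y by +0.2 mm and press slowly.

Emit:
send_rows:
  targets: "0.2 0.9 0 0 255;0.2 0.9 0.5 0 255;0.2 0.9 1 0 255;0.2 0.9 1.5 0 255;0.2 0.9 2 0 255;0.2 0.9 2.5 0 255;0.2 0.9 3 0 255;0.2 0.9 3 0 255"

```text
time: 9.65
ee_pos: [0.4743, -0.0267, 0.1344]
tcp_rot: [180.0, 0.0, 89.9]
wrist_force: [-0.6, 0.2, -0.9]
opening: 0.0261
grasp_force: 88.5
```

Emit:
send_rows:
  targets: "0 0 0.5 0 255;0 0 1 0 255;0 0 1.5 0 255;0 0 2 0 255;0 0 2 0 255"

```text
time: 10.28
ee_pos: [0.4744, -0.0267, 0.1324]
tcp_rot: [180.0, -0.0, 89.9]
wrist_force: [-0.8, -0.6, 1.0]
opening: 0.0262
grasp_force: 88.5
```

Emit:
send_rows:
  targets: "0 0 0.5 0 255;0 0 1 0 255;0 0 1.5 0 255;0 0 2 0 255;0 0 2 0 255"

```text
time: 10.9
ee_pos: [0.4744, -0.0267, 0.1304]
tcp_rot: [180.0, -0.0, 89.9]
wrist_force: [-0.3, -0.1, 3.8]
opening: 0.0262
grasp_force: 88.5
```

Emit:
send_rows:
  targets: "0 0 0.5 0 255;0 0 1 0 255;0 0 1.5 0 255;0 0 2 0 255;0 0 2 0 255"

```text
time: 11.52
ee_pos: [0.4744, -0.0267, 0.1284]
tcp_rot: [180.0, 0.0, 89.9]
wrist_force: [-0.4, 0.3, 5.0]
opening: 0.0263
grasp_force: 88.5
```

Emit:
send_rows:
  targets: "0 0 0.4 0 255;0 0 0.8 0 255;0 0 1.2 0 255;0 0 1.5 0 255;0 0 1.5 0 255"

```text
time: 12.15
ee_pos: [0.4744, -0.0267, 0.1271]
tcp_rot: [180.0, 0.0, 89.9]
wrist_force: [-1.4, 0.2, 6.2]
opening: 0.0259
grasp_force: 88.7
```

Emit:
send_rows:
  targets: "0 0 0.4 0 255;0 0 0.8 0 255;0 0 1.2 0 255;0 0 1.5 0 255;0 0 1.5 0 255"

```text
time: 12.78
ee_pos: [0.4745, -0.0268, 0.1258]
tcp_rot: [180.0, 0.0, 89.9]
wrist_force: [-2.1, -0.1, 7.9]
opening: 0.0261
grasp_force: 88.9
```

Emit:
send_rows:
  targets: "0 0 0.4 0 255;0 0 0.8 0 255;0 0 1.1 0 255;0 0 1.1 0 255"

```text
time: 13.28
ee_pos: [0.4745, -0.0268, 0.1248]
tcp_rot: [179.9, 0.0, 89.9]
wrist_force: [-1.6, -1.0, 9.5]
opening: 0.0266
grasp_force: 89.0
```

Emit:
send_rows:
  targets: "0 0 0.4 0 255;0 0 0.8 0 255;0 0 1.1 0 255;0 0 1.1 0 255"

```text
time: 13.78
ee_pos: [0.4746, -0.0268, 0.1239]
tcp_rot: [179.9, 0.0, 89.9]
wrist_force: [-1.8, 0.2, 10.1]
opening: 0.0261
grasp_force: 89.3
```

Emit:
send_rows:
  targets: "0 0 0.4 0 255;0 0 0.8 0 255;0 0 1.1 0 255;0 0 1.1 0 255"

```text
time: 14.28
ee_pos: [0.4743, -0.0267, 0.1219]
tcp_rot: [-180.0, 0.0, 89.9]
wrist_force: [-1.2, -0.8, 4.3]
opening: 0.0262
grasp_force: 89.6
```

Emit:
send_rows:
  targets: "0 0 0.4 0 255;0 0 0.8 0 255;0 0 1.1 0 255;0 0 1.1 0 255"

```text
time: 14.78
ee_pos: [0.4743, -0.0268, 0.121]
tcp_rot: [180.0, 0.0, 89.9]
wrist_force: [-1.5, 0.5, 5.8]
opening: 0.0265
grasp_force: 89.6
```

The push fell suddenly from about 12.5 N to 6.7 N, so the cap has snapped. I'll press on a little to seat the flange.

Emit:
send_rows:
  targets: "0 0 0.5 0 255;0 0 1 0 255;0 0 1.5 0 255;0 0 2 0 255;0 0 2 0 255"

```text
time: 15.4
ee_pos: [0.4743, -0.0268, 0.1193]
tcp_rot: [180.0, 0.0, 89.9]
wrist_force: [-2.3, -0.3, 7.6]
opening: 0.0262
grasp_force: 89.6
```

Emit:
send_rows:
  targets: "0 0 0.5 0 255;0 0 1 0 255;0 0 1.5 0 255;0 0 2 0 255;0 0 2 0 255;0 0 2 0 255"

```text
time: 16.15
ee_pos: [0.4743, -0.0268, 0.1176]
tcp_rot: [180.0, 0.0, 89.9]
wrist_force: [-2.8, 0.4, 11.0]
opening: 0.026
grasp_force: 89.8
```

Emit:
send_rows:
  targets: "0 0 -1 0 255;0 0 -3 0 255;0 0 -6 0 255;0 0 -9 0 255;0 0 -14 0 255;0 0 -24 0 255;0 0 -38 0 255;0 0 -50 0 255;0 0 -54 0 255;20 5 -54 0 255;60 14 -54 0 255;110 25 -54 0 255;160 37 -54 0 255;210 48 -54 0 255;255 59 -54 0 255;290 67 -54 0 255;312 72 -54 0 255;319 73 -54 0 255;319 73 -54 0 255;319 73 -54 0 255"

```text
time: 18.65
ee_pos: [0.5478, 0.2913, 0.1711]
tcp_rot: [180.0, 0.0, 89.8]
wrist_force: [-0.3, -0.6, -2.8]
opening: 0.0261
grasp_force: 89.1
```

Run:
```python
from h import *
np.set_printoptions(precision=1,suppress=True)
o=bot.get_obs();print(o["time"],o["ee_pos"]*1e3,o["tcp_rot"],o["wrist_force"],o["opening"])
s=camera("scene");t=camera("top");cv2.imwrite("pics/s3.png",s);cv2.imwrite("pics/t3.png",t)
print(*fitcap("pics/s3.png","pics/t3.png"),sep="\n")
# driver model at TCP, scene only
u,v=277,200;d=cv2.resize(s[v:v+125,u:u+100],(400,500),interpolation=2)
p=o["ee_pos"]*1e3;zf=p[2]-45.6
for z,r,h in((zf+40,29,6),(zf+34,18,34)):
    P=(proj("scene",cyl([p[0],p[1],z],r,h))-[u,v]+.5)*4
    for q in(P[:90],P[90:]):cv2.polylines(d,[np.int32(q)],True,(0,0,255),1)
cv2.imwrite("pics/f.png",np.hstack([d,cv2.resize(s[160:260,415:495],(400,500),interpolation=2)]))
```

```text
18.65 [547.8 291.3 171.1] [180.    0.   89.8] [-0.3 -0.6 -2.8] 0.026128396719514637
(array([475.2, -29. ,  79. ]), np.float64(0.3100342428864334))
('scene', array([471. , -20.3]), np.float64(0.19587984033799813))
('top', array([475.6, -26.8]), np.float64(0.1458752979705915))
```

View pics/f.png

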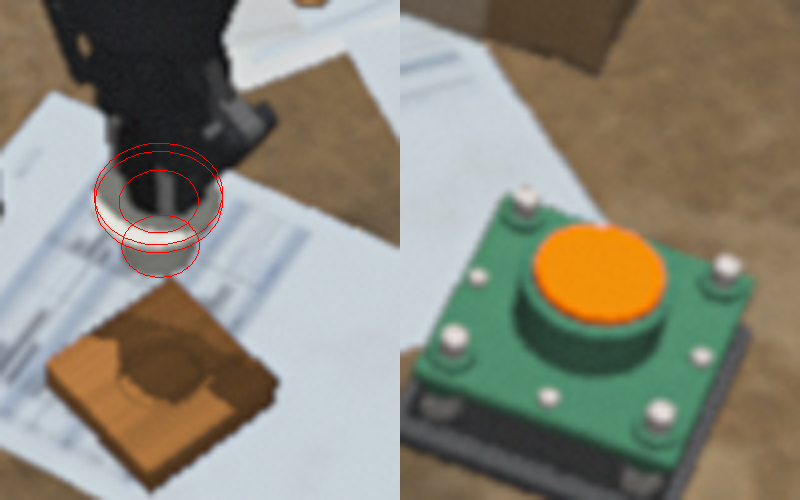

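The cap is now about 7.5 mm lower and flush on the rim (right crop, 600,272), seen with a clean face. The driver still sits where the model predicts, over the holder's hole (left crop, hole about 167,370). Lowering it now.

Emit:
send_rows:
  targets: "0.8 -0.2 10 0 255;0.8 -0.2 30 0 255;0.8 -0.2 55 0 255;0.8 -0.2 75 0 255;0.8 -0.2 88 0 255;0.8 -0.2 94 0 255;0.8 -0.2 96 0 255;0.8 -0.2 96 0 255;0.8 -0.2 96 0 255"

```text
time: 19.88
ee_pos: [0.548, 0.2931, 0.0756]
tcp_rot: [179.9, -0.0, 89.9]
wrist_force: [-0.5, 0.3, -2.7]
opening: 0.0264
grasp_force: 89.1
```

Emit:
send_rows:
  targets: "0 0 1.5 0 255;0 0 3 0 255;0 0 5 0 255;0 0 7 0 255;0 0 9 0 255;0 0 11 0 255;0 0 13 0 255;0 0 15 0 255;0 0 15 0 255"

```text
time: 21.0
ee_pos: [0.5476, 0.2929, 0.0597]
tcp_rot: [-180.0, 0.0, 89.9]
wrist_force: [0.7, -0.2, -3.1]
opening: 0.026
grasp_force: 89.1
```

Inside the hole with no contact so far. About 4 mm remain to the floor.

Emit:
send_rows:
  targets: "0 0 0.7 0 255;0 0 1.4 0 255;0 0 2.1 0 255;0 0 2.8 0 255;0 0 3.5 0 255;0 0 3.5 0 255"

```text
time: 21.75
ee_pos: [0.5477, 0.2929, 0.0563]
tcp_rot: [-180.0, 0.0, 89.9]
wrist_force: [-0.4, 0.1, -2.6]
opening: 0.0262
grasp_force: 89.1
```

Emit:
send_rows:
  targets: "0 0 0.3 0 255;0 0 0.6 0 255;0 0 0.9 0 255;0 0 0.9 0 255"

```text
time: 22.25
ee_pos: [0.5477, 0.2929, 0.0557]
tcp_rot: [180.0, -0.0, 89.9]
wrist_force: [-1.2, -0.5, 0.1]
opening: 0.0261
grasp_force: 89.1
```

The foot has reached the floor and its weight is taken. Releasing and backing off.

Emit:
send_rows:
  targets: "0 0 0 0 160;0 0 0 0 120;0 0 0 0 60;0 0 0 0 0;0 0 0 0 0;0 0 0 0 0;0 0 0 0 0;0 0 -8 0 0;0 0 -25 0 0;0 0 -50 0 0;0 0 -80 0 0;0 0 -110 0 0;-40 0 -130 0 0;-90 0 -130 0 0;-140 0 -130 0 0;-190 0 -130 0 0;-220 0 -130 0 0;-220 0 -130 0 0;-220 0 -130 0 0;-220 0 -130 0 0"
  newtons: 20

```text
time: 24.75
ee_pos: [0.5473, 0.0739, 0.1858]
tcp_rot: [180.0, -0.0, 90.0]
wrist_force: [-0.4, 0.1, -0.5]
opening: 0.0855
grasp_force: 0.0
```

Run:
```python
from h import *
s=camera("scene");t=camera("top")
cv2.imwrite("pics/g.png",np.hstack([cv2.resize(s[160:360,230:500],(400,296)),cv2.resize(t[180:380,170:440],(400,296))]))
o=bot.get_obs();print(o["time"],o["ee_pos"])
```

```text
24.85 [0.54727994 0.07379994 0.18557216]
```

View pics/g.png

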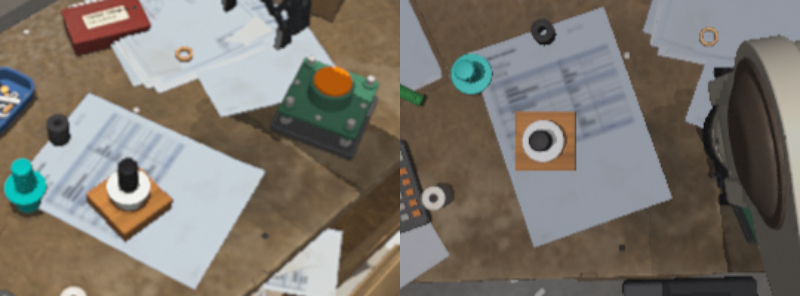

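The driver stands upright in its holder (scene crop 128,185; top crop 542,142), the cap is flush (333,82), and the small parts are where they were.

```bash
python3 -c "
from workcell import ticket
print(ticket.job_done())"
```

```text
the job is handed in; nothing more can be done
None
```

The job is handed in: the cap snapped at about 12.5 N and sits flush on the rim (peak reading about 13.4 N), the driver is back upright in its holder, the small parts look unmoved, and the clock stood at about 25 s of the 64 s allowed.

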